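# Feel for the free cell of the flap-topped bottle crate and put the bottle away

## Task

Stand up the flat amber bottle that lies on the steel bench and put it away in the blue crate: five of the six cells already hold a bottle hidden under the sprung flaps, so feel lightly through the flaps to find the one free cell. Lower the bottle upright through those flaps until it stands on the cell's floor, without dropping it in and without pushing hard on the crate or the glass already stored there, then let go, and leave the other things on the bench where they are.

Things in the scene. Friction and masses are not known exactly. Their poses are not given: they have to be found in the camera images.
- crate: Blue bottle crate, fixed to the bench, 220 mm (x) by 252 mm (y), 167 mm tall; origin at the centre of its underside, x and y along its sides. 3 cells along x by 2 along y, pitch 72 mm in x and 124 mm in y; each cell is 68 mm (x) by 120 mm (y) inside, walls 4 mm, floor 24 mm above the bench. Five of the six cells hold a bottle; one, a different one each time, is free.
- crate_floor (a point): Centre of the crate's inner floor, 24 mm above the bench; axes as the crate's. Each cell's floor is a cushioned plate that gives 1 mm for each 3 N, 12 mm at most. In five cells a bottle just like the loose one stands on this floor, the top of its cap 31 mm below the crate's rim, in the middle of the cell, its broad sides facing the hinges. The free cell has nothing above its floor.
- flaps (a point): Centre of the crate's top, at the rim. Every cell is closed by two grey, slippery, opaque flaps hinged on its walls across x, just under the rim, meeting on the cell's middle line (along y). Pushed down they swing into the cell (1 to 2 N at their middle, up to 6 N near the hinges) and lie along those walls; they spring shut by themselves. Shut, they look the same over full and free cells.
- cell0 (a point): Centre of the mouth of crate cell 0, level with the rim, 167 mm above the bench (crate frame: x -72, y -62 mm); axes as the crate's.
- cell1 (a point): Centre of the mouth of crate cell 1, level with the rim, 167 mm above the bench (crate frame: x -72, y 62 mm); axes as the crate's.
- cell2 (a point): Centre of the mouth of crate cell 2, level with the rim, 167 mm above the bench (crate frame: x 0, y -62 mm); axes as the crate's.
- cell3 (a point): Centre of the mouth of crate cell 3, level with the rim, 167 mm above the bench (crate frame: x 0, y 62 mm); axes as the crate's.
- cell4 (a point): Centre of the mouth of crate cell 4, level with the rim, 167 mm above the bench (crate frame: x 72, y -62 mm); axes as the crate's.
- cell5 (a point): Centre of the mouth of crate cell 5, level with the rim, 167 mm above the bench (crate frame: x 72, y 62 mm); axes as the crate's.
- bottle_center (a point): Centre (half-way up) of the loose flat amber glass bottle, 112 mm long, 0.17 to 0.35 kg, which starts lying on a broad side. Its z axis points from base to cap; this point is 56 mm above the base. Body 92 mm (its x) by 54 mm (its y), 70 mm tall, so in a cell its x goes along the crate's y, either way round; shoulder 78 by 40 mm up to 80 mm; neck 26 mm across; cap above.
- bottle_cap (a point): Centre of the loose bottle's round black screw cap, 30 mm across, from 88 to 112 mm above the bottle's base; this point is 100 mm above the base, 44 mm from bottle_center along z; axes as bottle_center's. The cap is fast on the bottle, which can be held, tilted and lifted by it.
- wash_bottle: Bystander: white wash bottle with blue cap and bent spout, 68 mm across, about 200 mm tall; origin at the centre of its underside, z along its axis.
- dropper_bottle: Bystander: orange dropper bottle, 38 mm across, 118 mm tall; origin at the centre of its underside, z along its axis.
- vial0: Bystander: small amber vial with white cap, 29 mm across, 62 mm tall; origin at the centre of its underside, z along its axis.
- vial1: Bystander: a second such amber vial; origin at the centre of its underside, z along its axis.
- jar: Bystander: small white jar, 42 mm across, 50 mm tall; origin at the centre of its underside, z along its axis.
- beaker: Bystander: glass beaker, 68 mm across, 85 mm tall; origin at the centre of its underside, z along its axis.

How it is judged:
On the way:
1. the lying bottle is stood upright (angle between bottle_center's own z axis and vertical below 0.2 rad), for 0.2 s.
At the end, for the whole second after the job is handed in: The bottle stands upright (within 0.12 rad) on the floor of the crate's free cell (its centre 70 to 86 mm above the crate's underside, inside the crate), let go and at rest (x of bottle_center in the frame of crate between -0.108 and 0.108 m and y of bottle_center in the frame of crate between -0.124 and 0.124 m and z of bottle_center in the frame of crate between 0.07 and 0.086 m and angle between bottle_center's own z axis and vertical below 0.12 rad and linear speed of bottle below 0.03 m/s and angular speed of bottle below 0.2 rad/s); the robot touches nothing.
It fails at once if the crate, or a bottle stored in it, is pressed with more than about 60 N (contact force between crate and anything else above 75 N).
It fails at once if the bottle is dropped into a cell (faster than 0.6 m/s inside the crate) (x of bottle_center in the frame of crate between -0.108 and 0.108 m and y of bottle_center in the frame of crate between -0.124 and 0.124 m and height (world z) of bottle_center below 0.205 m and linear speed of bottle above 0.6 m/s).
It fails at once if one of the other things on the bench is shifted by more than 30 mm or tipped over (distance of any of wash_bottle, dropper_bottle, vial0, vial1, jar, beaker from where it was at the start of the episode above 0.03 m or angle between any of wash_bottle, dropper_bottle, vial0, vial1, jar, beaker's own z axis and vertical above 0.5 rad).
It also fails if it takes over 72 s, if anything falls off the work surface, if the arm or the gripper's body presses on something with over 40 N, if the wrist force passes 120 N, or if a joint passes its speed limit or range.

## Robot

A 6-joint arm with a two-finger parallel gripper is mounted at the origin on the work surface. World frame = base frame: x ahead of the robot, y to its left, z up, the work surface at z = 0. Lengths are in m, angles in rad, forces in N, time in s.
With the tool pointing down it reaches from about 0.25 to 0.775 m from the base axis. Payload 4 kg.
Tool frame: the origin (TCP) lies at the very end of the fingers, on their centre line; the grasp point (between the pads) lies 19 mm behind it; z points along the fingers, y is the line along which they close (so a half turn about z gives the same grasp; the last joint's range is limited). The gripper opens to 94 mm and grips with 3 to 60 N. Pads are 16 mm wide; open, the fingers measure 119 mm over their backs; the gripper's body (75 mm by 177 mm) begins 78 mm behind the grasp point.
Start: joints at [-1.431, 0.087, 1.371, -0, 1.684, -0.103], TCP at [0.132, -0.534, 0.206] pointing down, gripper open.
Joint ranges: [-3.1, 3.1], [-0.76, 2.03], [0.27, 2.55], [-1.08, 4.22], [0.17, 2.65], [-2.57, 2.57]. Speed limits (rad/s): [2.79, 2.79, 3.14, 3.14, 3.14, 3.14].

## Interface

Orientations are given as [roll, pitch, yaw] about the fixed x, y, z axes, in that order (R = Rz(yaw) Ry(pitch) Rx(roll)).
In Python, from bench import robot, snapshot, finder gives the robot as it stands.
- The arm moves only by the tool drive_tool, never from a script. Its argument "deltas" is text: rows parted by semicolons, each of 7 numbers parted by spaces: the shift along the tool's x, y, z each as a share of 100 mm, from -1 to 1, then the turn, a rotation vector about the tool's x, y, z each as a share of 90 degrees, from -1 to 1, then the finger opening in mm, from 0 to 94. In form: tx ty tz rx ry rz gripper; .... A call has 1 to 5 rows; each row is the pose to reach, as a shift and turn from the pose commanded when the call began, along the tool's axes at that moment; what a row does not reach only later rows make up. A row lasts 1/10 s, in which the tool goes at most 50 mm and 8.59 degrees, less where a joint would pass 70% of its speed; a pose out of reach is approached as far as the arm can. A call with a number of a shift or a turn outside -1 to 1 is refused whole. A call with a gripper value outside its range is refused whole. The fingers move at their own pace and stop on an object; the grip force is fixed at half the most. Time passes only in rows, so rows that repeat a pose let the fingers close. It gives the time, the measured TCP pose, the force, the opening and the grip force at its end, in the units of the state.
- robot.get_obs(): the state, without advancing time (a new reading comes with each control period).
- snapshot(name): name is "scene" or "top"; returns a dict with "img" (400x640x3 uint8, red, green, blue), "fx", "fy", "cx", "cy" (pixels), "T" (4x4, takes a point from camera to world coordinates). Camera axes: x right, y up, looking along -z (the intrinsics and any distortion apply to the point x, -y, -z); pixel columns grow to the right and rows downward; lengths in m; the calibration is good to about 2 mm. A picture is of the moment at which its call begins. There is no depth.
- robot.close_job(): hands the job in; it is judged then, once.
Trained networks look in the newest picture that a camera, given by its name, has taken for a name from the list of things; names that differ only in an ending like _2 or _b are one class to them, and where a whole thing is asked for, a point or a joint stands for the part that bears it (a point fixed in the world has none). Each returns a list of dicts, best first, with "confidence" (0 to 1); they miss things now and then, are a little off and sometimes report something else, mostly with a low value. They report only what shows in the picture. A call takes as long as a camera call.
- finder.look_for(camera, thing): "xy" ([column, row] in pixels, amid what is visible of it).
- finder.masks_of(camera, thing): "region" (400x640 bool, what is visible of it) and "xy" ([column, row] in pixels, amid what is visible of it).
- finder.landmark_of(camera, thing): "xy" ([column, row] in pixels: a listed point, or the origin of a listed thing).
The state is a dict: "time": time; "joint_positions": joint angles; "qvel": joint speeds; "joint_torque": joint torques, N m; "tool_pos": TCP position; "ee_rot": TCP orientation; "wrist_force": force on the tool from outside, world axes, zero at the start; "wrist_torque": the same for the moment, N m; "width": finger opening in m; "finger_force": force on a finger pad.
Only numpy, scipy, OpenCV 4.12 (cv2) and the standard library are available. Lean on these libraries where they do the work, as an engineer would, in place of code of your own. Each camera call takes 0.05 s, during which the arm holds its last target. There are 200 camera calls.

## Working session

There is one attempt and no reset: what is moved stays moved. The work goes in short steps, Python scripts to look and compute and a tool call to move; the robot and the scene stay as the last step left them, time stands still between calls to the robot, and variables do not carry over. Pictures are saved under pics/ and viewed, at most 10 in all, crops included, and the job is handed in when it is done.

Besides the shell and the picture viewer there is one more tool, called after "Request:" as name(argument=value, ...) on one line, values as JSON. drive_tool: Moves the arm, as the interface text tells. Shift numbers are shares of 100 mm and turn numbers shares of 90 degrees, none past 1 either way. Its arguments: {"type":"object","properties":{"deltas":{"type":"string"}},"required":["deltas"]}

```bash
mkdir -p pics
cat > h.py <<'E'
import numpy as np, cv2
from bench import robot, snapshot, finder
def ray(s,uv):
    d=np.array([(uv[0]-s['cx'])/s['fx'],-(uv[1]-s['cy'])/s['fy'],-1.0])
    T=np.array(s['T']); return T[:3,3],T[:3,:3]@d
def at(s,uv,z):
    o,d=ray(s,uv); return o+d*(z-o[2])/d[2]
def proj(s,p):
    T=np.array(s['T']); q=T[:3,:3].T@(np.array(p)-T[:3,3])
    return np.array([s['cx']+s['fx']*q[0]/-q[2], s['cy']-s['fy']*q[1]/-q[2]])
def save(s,n): cv2.imwrite('pics/'+n,cv2.cvtColor(s['img'],cv2.COLOR_RGB2BGR))
E
python3 - <<'E'
from h import *
np.set_printoptions(precision=4,suppress=True)
for c in ['scene','top']:
    s=snapshot(c); save(s,c+'0.png'); print(c,[k for k in s if k!='img'],np.array(s['T'])[:3,3])
    for n,z in [('crate',0),('crate_floor',.024),('flaps',.167),('cell0',.167),('cell1',.167),('cell2',.167),('cell3',.167),('cell4',.167),('cell5',.167),('bottle_center',.027),('bottle_cap',.027),('wash_bottle',0),('dropper_bottle',0),('vial0',0),('jar',0),('beaker',0)]:
        for r in finder.landmark_of(c,n)[:2]:
            print(n,np.round(r['xy'],1),round(r['confidence'],2),at(s,r['xy'],z))
print(robot.get_obs())
E
```

```text
scene ['fx', 'fy', 'cx', 'cy', 'T'] [1.3118 0.5055 0.6564]
crate [243.7 222.1] 0.7 [ 0.5581 -0.1457  0.    ]
flaps [232.4 163.2] 0.7 [ 0.565  -0.1504  0.167 ]
cell0 [272.5 155.8] 0.98 [ 0.4915 -0.0883  0.167 ]
cell0 [251.3 165.9] 0.88 [ 0.5566 -0.1029  0.167 ]
cell1 [272.5 155.8] 0.98 [ 0.4915 -0.0883  0.167 ]
cell1 [251.3 165.9] 0.88 [ 0.5566 -0.1029  0.167 ]
cell2 [272.5 155.8] 0.98 [ 0.4915 -0.0883  0.167 ]
cell2 [251.3 165.9] 0.88 [ 0.5566 -0.1029  0.167 ]
cell3 [272.5 155.8] 0.98 [ 0.4915 -0.0883  0.167 ]
cell3 [251.3 165.9] 0.88 [ 0.5566 -0.1029  0.167 ]
cell4 [272.5 155.8] 0.98 [ 0.4915 -0.0883  0.167 ]
cell4 [251.3 165.9] 0.88 [ 0.5566 -0.1029  0.167 ]
cell5 [272.5 155.8] 0.98 [ 0.4915 -0.0883  0.167 ]
cell5 [251.3 165.9] 0.88 [ 0.5566 -0.1029  0.167 ]
bottle_center [439.  255.7] 0.63 [0.503  0.3322 0.027 ]
bottle_cap [463.9 257. ] 0.96 [0.4834 0.3799 0.027 ]
bottle_cap [439.4 253.2] 0.45 [0.4942 0.3304 0.027 ]
wash_bottle [281.5 294.3] 0.56 [0.7344 0.0807 0.    ]
dropper_bottle [387.3 326.7] 0.95 [0.7169 0.3022 0.    ]
dropper_bottle [280.4 294.6] 0.6 [0.7362 0.0792 0.    ]

[... 1216 characters left out ...]
987 0.    ]
vial0 [339.3 141.5] 0.64 [ 0.737  -0.0119  0.    ]
vial0 [271.6 137.7] 0.44 [0.7454 0.1655 0.    ]
jar [286.  284.7] 0.54 [0.3682 0.121  0.    ]
beaker [369. 135.] 0.95 [ 0.7551 -0.0897  0.    ]
{'time': 1.7, 'joint_positions': array([-1.4311,  0.0872,  1.3707,  0.    ,  1.6836, -0.1031]), 'qvel': array([0.    , 0.    , 0.0013, 0.0004, 0.0013, 0.0001]), 'joint_torque': array([ -0.0001, -34.0032, -30.259 ,   0.0719,   0.0238,  -0.    ]), 'tool_pos': array([ 0.1322, -0.5339,  0.2055]), 'ee_rot': array([ 3.1415, -0.    ,  0.2428]), 'wrist_force': array([-0.3087,  0.3626, -0.1932]), 'wrist_torque': array([-0.0216,  0.0102,  0.001 ]), 'finger_force': 0.0, 'width': 0.09408622014274676}
```

View pics/top0.png

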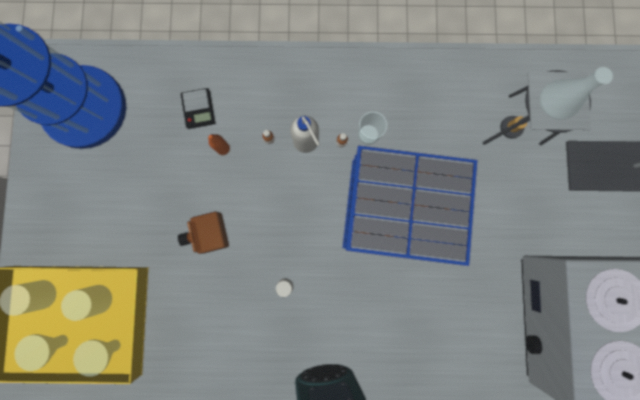

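View pics/scene0.png

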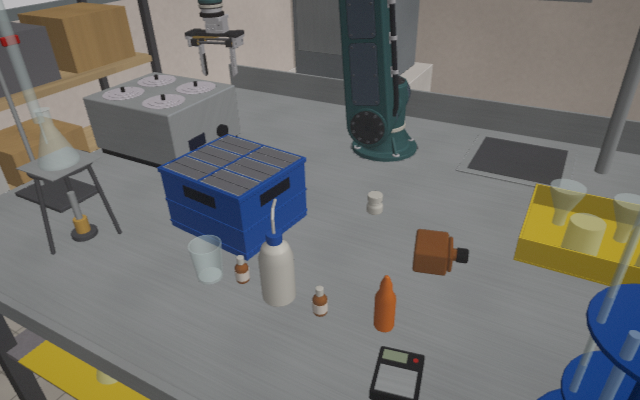

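The top picture shows the crate rim spanning about (345–477, 147–264), with its long side along the image columns. The bottle body is at (208,232) and its cap at (183,239), pointing left (+y). In the scene picture the bottle is at (434,253), and no bystander is close to it. Next I fit both poses by silhouette.

```bash
cat > fit.py <<'E'
from h import *
from scipy.optimize import minimize
def box(a,b,c): return np.array([[x,y,z] for x in a for y in b for z in c])
def sil(s,parts,T):
    m=np.zeros((800,1280),np.uint8)
    for P in parts:
        q=np.array([proj(s,T(p)) for p in P])*2
        cv2.fillConvexPoly(m,cv2.convexHull(np.round(q*16).astype(np.int32)),255,shift=4)
    return cv2.GaussianBlur(cv2.resize(m,(640,400),interpolation=cv2.INTER_AREA),(0,0),1)/255.
def fit(obs,parts,mk,x0,sc):
    obs=[(s,cv2.GaussianBlur(m.astype(np.float32),(0,0),1)) for s,m in obs]
    f=lambda x:sum(abs(sil(s,parts,mk(x))-m).sum() for s,m in obs)
    r=minimize(f,x0,method='Nelder-Mead',options=dict(initial_simplex=[x0]+[np.array(x0)+np.eye(len(x0))[i]*sc[i] for i in range(len(x0))],xatol=1e-5,fatol=.1))
    return r.x,r.fun,[m.sum() for _,m in obs]
def planar(x):
    c,s=np.cos(x[2]),np.sin(x[2]); return lambda p:np.array([x[0]+c*p[0]-s*p[1],x[1]+s*p[0]+c*p[1],p[2]])
# lying bottle: axis along local x (base->cap), centre origin
circ=lambda r,x0,x1:np.array([[x,r*np.cos(t),.027+r*np.sin(t)] for x in (x0,x1) for t in np.linspace(0,6.28,16)])
B=[box((-.056,.014),(-.046,.046),(0,.054)),box((.014,.024),(-.039,.039),(.007,.047)),circ(.013,.024,.032),circ(.015,.032,.056)]
C=[box((-.110,.110),(-.126,.126),(0,.167))]
E
python3 - <<'E'
from fit import *
obs={}
for c in ['scene','top']:
    s=snapshot(c)
    obs[c]=(s,finder.masks_of(c,'crate')[0]['region'],finder.masks_of(c,'bottle_center')[0]['region'])
for cs in (['top'],['scene'],['top','scene']):
    print(cs,'crate',fit([(obs[c][0],obs[c][1]) for c in cs],C,planar,[.56,-.155,-.1],[.01,.01,.1]))
    print(cs,'bottle',fit([(obs[c][0],obs[c][2]) for c in cs],B,planar,[.495,.333,1.83],[.01,.01,.1]))
E
```

```text
['top'] crate (array([ 0.5569906 , -0.15849041, -0.1139934 ]), np.float64(470.3730320346275), [np.float32(13419.0)])
['top'] bottle (array([0.49084274, 0.33136818, 1.8277303 ]), np.float64(92.21091962885623), [np.float32(1527.0)])
['scene'] crate (array([ 0.55555446, -0.16072085, -0.10509698]), np.float64(628.4031449539405), [np.float32(12756.0)])
['scene'] bottle (array([0.48999137, 0.33177799, 1.81114676]), np.float64(148.97133797944497), [np.float32(1880.9999)])
['top', 'scene'] crate (array([ 0.55658181, -0.15872443, -0.11073298]), np.float64(1133.032042653108), [np.float32(13419.0), np.float32(12756.0)])
['top', 'scene'] bottle (array([0.49044387, 0.33128384, 1.81474822]), np.float64(248.36979154132558), [np.float32(1527.0), np.float32(1880.9999)])
```

Request:
drive_tool(deltas="1 -0.57 -0.2 0 0 0 20; 1 -0.57 -0.2 0 0 0 0; 1 -0.57 -0.2 0 0 0 0")

```text
time: 2.3
tool_pos: [0.218, -0.4526, 0.227]
ee_rot: [3.14, -0.002, 0.246]
wrist_force: [-0.4, 0.2, 1.2]
width: 0.0735
finger_force: 0.0
```

Request:
drive_tool(deltas="1 -0.57 0 0 0 0 0; 1 -0.57 0 0 0 0 0; 1 -0.57 0 0 0 0 0")

```text
time: 2.6
tool_pos: [0.3013, -0.3726, 0.2258]
ee_rot: [3.141, -0.001, 0.247]
wrist_force: [-0.5, -0.2, -0.2]
width: 0.0494
finger_force: 0.0
```

Request:
drive_tool(deltas="1 -0.57 0 0 0 0 0; 1 -0.57 0 0 0 0 0; 1 -0.57 0 0 0 0 0")

```text
time: 2.9
tool_pos: [0.3846, -0.2931, 0.2255]
ee_rot: [-3.141, -0.001, 0.247]
wrist_force: [-0.6, -0.5, -0.5]
width: 0.0255
finger_force: 0.0
```

Request:
drive_tool(deltas="1 -0.58 0 0 0 0.225 0; 1 -0.58 0 0 0 0.225 0; 1 -0.58 0 0 0 0.225 0; 1 -0.58 0 0 0 0.225 0; 1 -0.58 0 0 0 0.225 0")

```text
time: 3.4
tool_pos: [0.4653, -0.2156, 0.2252]
ee_rot: [3.141, 0.001, -0.108]
wrist_force: [-0.6, -0.9, 0.6]
width: 0.0008
finger_force: 0.0
```

Request:
drive_tool(deltas="0.13 -0.045 0.2 0 0 0 0; 0.13 -0.045 0.4 0 0 0 0; 0.13 -0.045 0.5 0 0 0 0; 0.13 -0.045 0.5 0 0 0 0")

```text
time: 3.8
tool_pos: [0.4771, -0.213, 0.1736]
ee_rot: [-3.141, 0.004, -0.112]
wrist_force: [0.1, -1.0, 0.8]
width: 0.0007
finger_force: 0.0
```

Request:
drive_tool(deltas="0 0 0.13 0 0 0 0; 0 0 0.25 0 0 0 0; 0 0 0.35 0 0 0 0; 0 0 0.41 0 0 0 0; 0 0 0.43 0 0 0 0")

```text
time: 4.3
tool_pos: [0.4784, -0.2121, 0.1313]
ee_rot: [-3.141, 0.002, -0.11]
wrist_force: [-0.7, 0.9, -0.2]
width: 0.0005
finger_force: 0.5
```

Request:
drive_tool(deltas="0 0 0.02 0 0 0 0; 0 0 0.05 0 0 0 0; 0 0 0.06 0 0 0 0; 0 0 0.06 0 0 0 0")

```text
time: 4.7
tool_pos: [0.4789, -0.2124, 0.1265]
ee_rot: [3.141, -0.0, -0.111]
wrist_force: [-0.2, -0.6, -1.9]
width: 0.0007
finger_force: 0.9
```

Cell 0 gives no resistance 10 mm below the height where a cap should be. I'll probe cell 2 for contrast.

Request:
drive_tool(deltas="0 0 -0.3 0 0 0 0; 0 0 -0.5 0 0 0 0; 0.4 0 -0.55 0 0 0 0; 0.72 0 -0.55 0 0 0 0; 0.72 0 -0.5 0 0 0 0")

```text
time: 5.2
tool_pos: [0.5534, -0.2207, 0.1764]
ee_rot: [3.141, -0.002, -0.109]
wrist_force: [0.0, -0.6, 0.3]
width: 0.0006
finger_force: 0.0
```

Request:
drive_tool(deltas="0 0 0.13 0 0 0 0; 0 0 0.25 0 0 0 0; 0 0 0.35 0 0 0 0; 0 0 0.4 0 0 0 0; 0 0 0.43 0 0 0 0")

```text
time: 5.7
tool_pos: [0.5494, -0.2201, 0.1335]
ee_rot: [-3.141, 0.001, -0.111]
wrist_force: [-3.1, 1.6, 6.0]
width: 0.0007
finger_force: 3.8
```

Cell 2 resists at the cap height, so cell 0 is the free one. Now to the bottle.

Request:
drive_tool(deltas="0 0 -0.4 0 0 0 0; 0 0 -0.9 0 0 0 0; 0 0 -1 0 0 0 0")

```text
time: 6.0
tool_pos: [0.5526, -0.2216, 0.2411]
ee_rot: [3.137, -0.012, -0.111]
wrist_force: [0.5, 0.7, 1.2]
width: 0.0006
finger_force: 0.0
```

Request:
drive_tool(deltas="-0.24 -1 0 0 0 0 70; -0.24 -1 -0.1 0 0 0 70; -0.24 -1 -0.1 0 0 0 70")

```text
time: 6.3
tool_pos: [0.5376, -0.1141, 0.2456]
ee_rot: [-3.14, -0.004, -0.105]
wrist_force: [0.0, -0.2, 0.1]
width: 0.0211
finger_force: 0.0
```

Request:
drive_tool(deltas="-0.24 -1 0 0 0 0 70; -0.24 -1 0 0 0 0 70; -0.24 -1 0 0 0 0 70")

```text
time: 6.6
tool_pos: [0.5242, -0.0122, 0.2438]
ee_rot: [-3.14, -0.001, -0.105]
wrist_force: [-0.2, -0.5, 0.4]
width: 0.045
finger_force: 0.0
```

Request:
drive_tool(deltas="-0.24 -1 0 0 0 0 70; -0.24 -1 0 0 0 0 70; -0.24 -1 0 0 0 0 70")

```text
time: 6.9
tool_pos: [0.5115, 0.0894, 0.2434]
ee_rot: [-3.14, -0.0, -0.105]
wrist_force: [0.4, -0.6, 0.1]
width: 0.068
finger_force: 0.0
```

Request:
drive_tool(deltas="-0.24 -1 0 0 0 0 70; -0.24 -1 0 0 0 0 70; -0.24 -1 0 0 0 0 70")

```text
time: 7.2
tool_pos: [0.4988, 0.191, 0.243]
ee_rot: [-3.14, 0.0, -0.105]
wrist_force: [0.2, -0.1, 0.4]
width: 0.07
finger_force: 0.0
```

Request:
drive_tool(deltas="-0.24 -1 0 0 0 0 70; -0.24 -1 0 0 0 0 70; -0.24 -1 0 0 0 0 70")

```text
time: 7.5
tool_pos: [0.4861, 0.2927, 0.2425]
ee_rot: [-3.141, 0.001, -0.106]
wrist_force: [-0.1, -1.1, -0.4]
width: 0.0699
finger_force: 0.0
```

Request:
drive_tool(deltas="-0.24 -1 0 0 0 0 70; -0.24 -1 0 0 0 0 70; -0.24 -1 0 0 0 0 70")

```text
time: 7.8
tool_pos: [0.4735, 0.3944, 0.2418]
ee_rot: [3.141, 0.001, -0.107]
wrist_force: [0.1, -0.7, 0.6]
width: 0.0699
finger_force: 0.0
```

Request:
drive_tool(deltas="0 0 0 0 0 -0.1 70; 0 0 0 0 0 -0.2 70; 0 0 0 0 0 -0.3 70; 0 0 0 0 0 -0.4 70; 0 0 0 0 0 -0.47 70")

```text
time: 8.3
tool_pos: [0.4753, 0.3892, 0.2432]
ee_rot: [3.14, 0.0, 0.631]
wrist_force: [0.3, -0.7, 0.4]
width: 0.0701
finger_force: 0.0
```

Request:
drive_tool(deltas="0 0 0 0 0 -0.1 70; 0 0 0 0 0 -0.2 70; 0 0 0 0 0 -0.3 70; 0 0 0 0 0 -0.4 70; 0 0 0 0 0 -0.47 70")

```text
time: 8.8
tool_pos: [0.4754, 0.3891, 0.2433]
ee_rot: [3.141, 0.001, 1.369]
wrist_force: [0.1, 0.0, -0.5]
width: 0.0701
finger_force: 0.0
```

Request:
drive_tool(deltas="0 0 0 0 0 -0.1 70; 0 0 0 0 0 -0.2 70; 0 0 0 0 0 -0.286 70; 0 0 0 0 0 -0.286 70")

```text
time: 9.2
tool_pos: [0.4751, 0.3894, 0.2433]
ee_rot: [3.141, 0.001, 1.812]
wrist_force: [0.1, 0.2, -0.2]
width: 0.0701
finger_force: 0.0
```

Run:
```python
from fit import *
s=snapshot('top'); save(s,'top1.png')
t=snapshot('scene'); save(t,'scene1.png')
for h in (0,.05,.08,.1): print(h,at(s,(147,268),h),at(s,(134,270),h), at(t,(537,187),h),at(t,(519,236),h))
print(robot.get_obs()['joint_positions'])
a=s['img'][180:400,0:330]; b=t['img'][100:320,310:640]
cv2.imwrite('pics/c1.png',cv2.cvtColor(cv2.resize(np.vstack([a,b]),None,fx=1.35,fy=1.35),cv2.COLOR_RGB2BGR))
```

```text
0 [0.40625455 0.47228731 0.        ] [0.40098402 0.50476091 0.        ] [0.05253363 0.47286726 0.        ] [0.31164989 0.46787865 0.        ]
0.05 [0.41052411 0.45014778 0.05      ] [0.40552835 0.48092844 0.05      ] [0.14845885 0.47535015 0.05      ] [0.38783667 0.47074155 0.05      ]
0.08 [0.41308585 0.43686406 0.08      ] [0.40825494 0.46662896 0.08      ] [0.20601398 0.47683988 0.08      ] [0.43354874 0.47245929 0.08      ]
0.1 [0.41479368 0.42800825 0.1       ] [0.41007268 0.45709598 0.1       ] [0.24438407 0.47783304 0.1       ] [0.46402345 0.47360445 0.1       ]
[ 5.96287454e-01  2.29379054e-01  1.13445233e+00 -9.40794756e-04
  1.77790680e+00  3.56862923e-01]
```

View pics/c1.png

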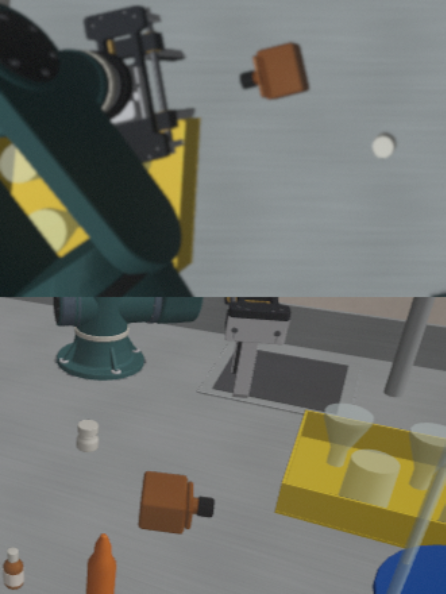

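The crop shows the arm hovering beside the yellow box. The box wall is at y≈0.47 and about 60 mm high. The bottle hasn't moved, so I'll tilt 40° and descend to the pre-grasp pose.

Request:
drive_tool(deltas="0.42 0 0.3 0 -0.09 0 60; 0.42 0 0.6 0 -0.18 0 60; 0.42 0 0.9 0 -0.27 0 60; 0.42 0 1 0 -0.36 0 60; 0.42 0 1 0 -0.444 0 60")

```text
time: 9.8
tool_pos: [0.463, 0.4319, 0.1411]
ee_rot: [-3.14, 0.706, 1.815]
wrist_force: [0.2, 0.0, -0.6]
width: 0.0603
finger_force: 0.0
```

Request:
drive_tool(deltas="0.33 0 0.39 0 0 0 60; 0.33 0 0.39 0 0 0 60; 0.33 0 0.39 0 0 0 60")

```text
time: 10.1
tool_pos: [0.4634, 0.4314, 0.0915]
ee_rot: [-3.139, 0.701, 1.815]
wrist_force: [0.6, -0.2, 1.1]
width: 0.0602
finger_force: 0.0
```

Run:
```python
from fit import *
from scipy.spatial.transform import Rotation as R
o=robot.get_obs(); print(o['tool_pos'],o['ee_rot'],o['joint_positions'],o['wrist_force'])
Rm=R.from_euler('xyz',o['ee_rot']).as_matrix(); print(Rm)
print((Rm.T@(np.array([.4821,.3652,.0124])-o['tool_pos']))*10)
t=snapshot('scene'); s=snapshot('top'); b=[np.array(r['region']) for r in [finder.masks_of('scene','bottle_center')[0]]]
print(fit([(t,b[0])],B,planar,[.49,.331,1.815],[.005,.005,.05]))
cv2.imwrite('pics/c2.png',cv2.cvtColor(cv2.resize(np.vstack([s['img'][150:330,60:320],t['img'][140:320,360:620]]),None,fx=1.6,fy=1.6),cv2.COLOR_RGB2BGR))
```

```text
[0.46336192 0.43142831 0.09147954] [-3.1386682   0.70070856  1.81528307] [ 0.93552326  0.66883304  0.99226738 -0.55489497  1.92044071  0.61667096] [ 0.55291308 -0.18792204  1.11005016]
[[-0.18502591  0.97071396  0.15323127]
 [ 0.74165399  0.24022784 -0.62629062]
 [-0.64475946 -0.00223541 -0.76438226]]
[-0.01598242  0.02456208  1.04796424]
(array([0.49187866, 0.33099502, 1.85063761]), np.float64(147.66216789601742), [np.float32(1859.0)])
```

View pics/c2.png

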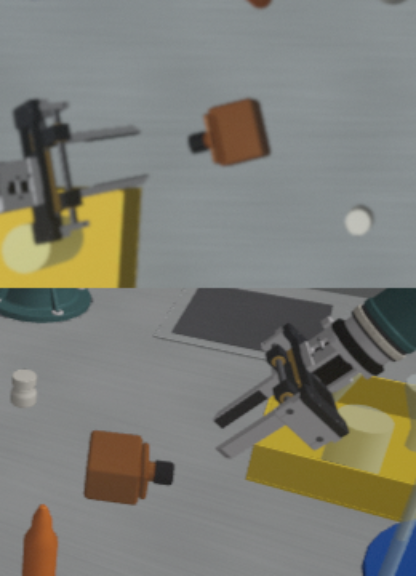

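The fingers straddle the cap's line: in the top half of the crop the tips are at about (140,130) and (148,178), with the cap at (198,142). Now advance and grip.

Request:
drive_tool(deltas="-0.01 0.025 0.3 0 0 0 60; -0.015 0.025 0.6 0 0 0 60; -0.015 0.025 0.8 0 0 0 60; -0.015 0.025 0.95 0 0 0 60; -0.015 0.025 1 0 0 0 60")

```text
time: 10.75
tool_pos: [0.4823, 0.3691, 0.0176]
ee_rot: [3.14, 0.697, 1.812]
wrist_force: [-0.4, 0.3, 0.9]
width: 0.0599
finger_force: 0.0
```

Request:
drive_tool(deltas="0 0 0.04 0 0 0 60; 0 0 0.04 0 0 0 40; 0 0 0.04 0 0 0 20; 0 0 0.04 0 0 0 20; 0 0 0.04 0 0 0 20")

```text
time: 11.25
tool_pos: [0.4823, 0.3682, 0.014]
ee_rot: [3.141, 0.697, 1.815]
wrist_force: [0.6, 0.2, 0.2]
width: 0.0314
finger_force: 0.0
```

Request:
drive_tool(deltas="0 0 0 0 0 0 20; 0 0 0 0 0 0 20; 0 0 0 0 0 0 20")

```text
time: 11.55
tool_pos: [0.4824, 0.3681, 0.0139]
ee_rot: [3.14, 0.697, 1.815]
wrist_force: [1.0, 1.8, 0.9]
width: 0.0295
finger_force: 30.0
```

Request:
drive_tool(deltas="-0.15 0 -0.18 0 0 0 20; -0.35 0 -0.42 0 0 0 20; -0.6 0 -0.71 0 0 0 20; -0.82 0 -0.98 0 0 0 20; -0.82 0 -0.98 0 0 0 20")

```text
time: 12.05
tool_pos: [0.4838, 0.3693, 0.1468]
ee_rot: [3.13, 0.692, 1.807]
wrist_force: [0.4, 0.4, -2.4]
width: 0.0293
finger_force: 30.0
```

Request:
drive_tool(deltas="0 0 0 0 0.08 0 20; 0 0 0 0 0.17 0 20; 0 0 0 0 0.26 0 20; 0 0 0 0 0.35 0 20; 0 0 0 0 0.444 0 20")

```text
time: 12.55
tool_pos: [0.4811, 0.3678, 0.1396]
ee_rot: [-3.139, -0.005, 1.815]
wrist_force: [-0.5, -0.1, -3.1]
width: 0.0297
finger_force: 30.0
```

Run:
```python
from fit import *
o=robot.get_obs(); print(o['tool_pos'],o['ee_rot'],o['joint_positions'],o['wrist_force'],o['wrist_torque'])
t=snapshot('scene')
cv2.imwrite('pics/c3.png',cv2.cvtColor(cv2.resize(t['img'][100:340,340:640],None,fx=1.5,fy=1.5),cv2.COLOR_RGB2BGR))
```

```text
[0.48114661 0.36779362 0.1396036 ] [-3.13947864 -0.00541195  1.81490362] [0.55569265 0.23110187 1.33715503 0.00579946 1.57368881 0.31159538] [-0.47875761 -0.13189366 -3.13820321] [ 0.02444321 -0.07268195  0.05124799]
```

View pics/c3.png

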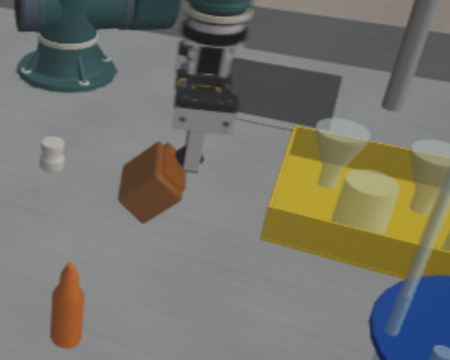

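The bottle hangs about 40° nose-up from the cap, rigid in the grip. I'll rotate the other 50°.

Request:
drive_tool(deltas="0 0 0 0 0.08 0 20; 0 0 0 0 0.17 0 20; 0 0 0 0 0.26 0 20; 0 0 0 0 0.35 0 20; 0 0 0 0 0.44 0 20")

```text
time: 13.1
tool_pos: [0.4813, 0.3669, 0.1396]
ee_rot: [-3.138, -0.694, 1.812]
wrist_force: [-0.8, -0.2, -4.3]
width: 0.0292
finger_force: 30.0
```

Request:
drive_tool(deltas="0 0 0 0 0.06 0 20; 0 0 0 0 0.115 0 20; 0 0 0 0 0.115 0 20")

```text
time: 13.4
tool_pos: [0.4803, 0.3653, 0.1352]
ee_rot: [-3.122, -0.87, 1.798]
wrist_force: [0.6, 0.2, -3.1]
width: 0.0293
finger_force: 30.0
```

```bash
cat >> fit.py <<'E'
from scipy.spatial.transform import Rotation as R
def held(o):
    # x=[pitch about tool y, offset of cap along tool x, z] ; bottle local: axis x -> base->cap
    Rt=R.from_euler('xyz',o['ee_rot']); tp=np.array(o['tool_pos'])
    g=tp-Rt.as_matrix()[:,2]*.019
    def mk(x):
        M=(Rt*R.from_euler('y',x[0])).as_matrix() # local: x=tool x, y=tool y, z
        Q=np.stack([-M[:,2],M[:,1],M[:,0]],1)
        c=g+Rt.as_matrix()@np.array([x[1],0,x[2]])
        return lambda p:c+Q@(np.array(p)-[.044,0,.027])
    return mk
E
cat > ang.py <<'E'
from fit import *
o=robot.get_obs(); print(o['tool_pos'],o['ee_rot'],o['joint_positions'],o['wrist_force'])
mk=held(o); M=R.from_euler('xyz',o['ee_rot'])
t=snapshot('scene'); m=finder.masks_of('scene','bottle_center')[0]['region']
import sys
x,f,n=fit([(t,m)],B,mk,[float(sys.argv[1]),0,0],[.2,.004,.004])
T=mk(x); a=T([1,0,.027])-T([0,0,.027]); print(x,f,n,'axis',a,'base',T([-.056,0,.027]))
u=M.as_matrix()[:,0]*[1,1,0]; u/=np.linalg.norm(u); print('lean along u',np.degrees(np.arctan2(a@u,a[2])))
save(t,sys.argv[2])
E
python3 ang.py -0.87 s4.png
```

```text
[0.48030789 0.3652557  0.13515635] [-3.12239658 -0.86966931  1.79758916] [ 0.08919167  0.22220897  1.61615783  0.85581897  1.51965387 -0.2918613 ] [ 0.61349102  0.19092627 -3.07851038]
[-7.47137120e-01  7.45639216e-04  3.69987746e-03] 346.4124647283886 [np.float32(1320.0)] axis [ 0.04118118 -0.11582887  0.99241513] base [0.47899607 0.36598372 0.04635256]
lean along u -7.015314370787933
```

```bash
python3 -c "
import cv2; i=cv2.imread('pics/s4.png')[120:320,360:560]; cv2.imwrite('pics/s4c.png',cv2.resize(i,None,fx=3,fy=3))"
```

```text
(no output)
```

View pics/s4c.png

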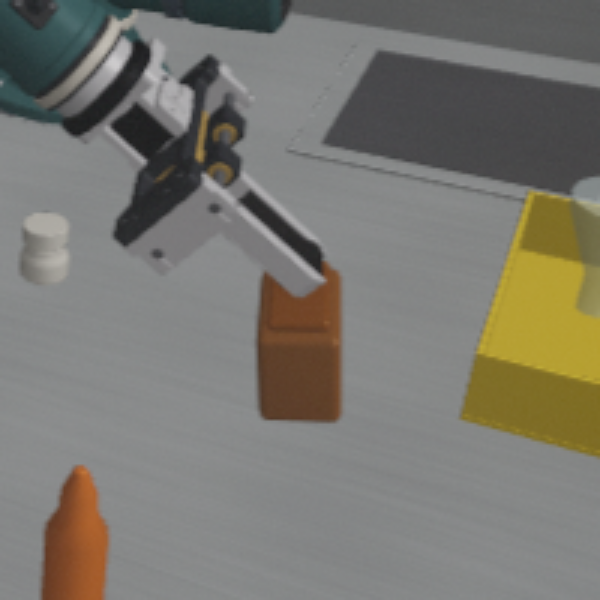

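The bottle looks upright in the picture: body at (300,345) in the crop, vertical edges. I'll lower it gently.

Request:
drive_tool(deltas="-0.08 0 0.07 0 0 0 20; -0.16 0 0.13 0 0 0 20; -0.24 0 0.2 0 0 0 20; -0.3 0 0.25 0 0 0 20; -0.3 0 0.25 0 0 0 20")

```text
time: 14.0
tool_pos: [0.481, 0.3675, 0.1004]
ee_rot: [-3.136, -0.871, 1.812]
wrist_force: [-0.1, -0.2, -2.6]
width: 0.0292
finger_force: 30.0
```

Request:
drive_tool(deltas="-0.01 0 0.01 0 0 0 20; -0.015 0 0.013 0 0 0 20; -0.015 0 0.013 0 0 0 20")

```text
time: 14.3
tool_pos: [0.4825, 0.3675, 0.1007]
ee_rot: [3.14, -0.872, 1.816]
wrist_force: [-0.3, -0.4, -2.2]
width: 0.0294
finger_force: 30.0
```

Request:
drive_tool(deltas="-0.01 0 0.01 0 0 0 20; -0.015 0 0.013 0 0 0 20; -0.015 0 0.013 0 0 0 20")

```text
time: 14.6
tool_pos: [0.4822, 0.3675, 0.0983]
ee_rot: [-3.142, -0.872, 1.815]
wrist_force: [-0.7, 0.5, -2.5]
width: 0.0295
finger_force: 30.0
```

Request:
drive_tool(deltas="-0.01 0 0.01 0 0 0 20; -0.015 0 0.013 0 0 0 20; -0.015 0 0.013 0 0 0 20")

```text
time: 14.9
tool_pos: [0.4821, 0.3675, 0.0962]
ee_rot: [-3.141, -0.872, 1.815]
wrist_force: [-0.8, -0.9, -1.7]
width: 0.0296
finger_force: 30.0
```

Request:
drive_tool(deltas="-0.01 0 0.01 0 0 0 20; -0.015 0 0.013 0 0 0 20; -0.015 0 0.013 0 0 0 20")

```text
time: 15.2
tool_pos: [0.4823, 0.368, 0.0956]
ee_rot: [3.14, -0.873, 1.817]
wrist_force: [-1.3, -0.4, 3.5]
width: 0.0295
finger_force: 30.0
```

Request:
drive_tool(deltas="-0.01 0 0.01 0 0 0 20; -0.015 0 0.013 0 0 0 20; -0.015 0 0.013 0 0 0 20")

```text
time: 15.5
tool_pos: [0.4822, 0.3687, 0.0955]
ee_rot: [3.138, -0.876, 1.819]
wrist_force: [-2.7, -0.5, 7.6]
width: 0.0289
finger_force: 30.0
```

Request:
drive_tool(deltas="-0.01 0 0.01 0 0 0 20; -0.015 0 0.013 0 0 0 20; -0.015 0 0.013 0 0 0 20")

```text
time: 15.8
tool_pos: [0.4822, 0.3694, 0.0953]
ee_rot: [3.136, -0.878, 1.822]
wrist_force: [-4.5, -0.6, 12.7]
width: 0.0293
finger_force: 30.0
```

Request:
drive_tool(deltas="0.03 0 -0.026 0 0 0 20; 0.03 0 -0.026 0 0 0 20; 0.03 0 -0.026 0 0 0 32; 0.03 0 -0.026 0 0 0 36; 0.03 0 -0.026 0 0 0 45")

```text
time: 16.3
tool_pos: [0.4821, 0.3674, 0.0937]
ee_rot: [-3.14, -0.871, 1.814]
wrist_force: [0.3, -0.0, -0.9]
width: 0.041
finger_force: 0.0
```

Request:
drive_tool(deltas="0 0 0 0 0 0 70; 0 0 0 0 0 0 70; 0 0 0 0 0 0 70; 0 0 0 0 0 0 70")

```text
time: 16.7
tool_pos: [0.4822, 0.3676, 0.0943]
ee_rot: [-3.141, -0.872, 1.815]
wrist_force: [0.0, 0.9, 0.9]
width: 0.069
finger_force: 0.0
```

Request:
drive_tool(deltas="0 0 -0.3 0 0 0 70; 0 0 -0.6 0 0 0 70; 0 0 -0.8 0 0 0 70")

```text
time: 17.0
tool_pos: [0.4978, 0.3072, 0.1472]
ee_rot: [3.139, -0.871, 1.817]
wrist_force: [0.1, 0.6, 0.2]
width: 0.0704
finger_force: 0.0
```

```bash
cat > up.py <<'E'
from fit import *
def U(P): return np.stack([P[:,2]-.027,P[:,1],P[:,0]+.056],1)  # local: y broad, z up
BU=[U(P) for P in B]
import sys
o=robot.get_obs(); print(o['tool_pos'],o['ee_rot'],o['joint_positions'],o['wrist_force'])
ob=[]
for c in ('scene','top'):
    s=snapshot(c); save(s,sys.argv[1]+c+'.png'); r=finder.masks_of(c,'bottle_center')
    if r: 
        ob.append((s,r[0]['region'])); print(c,r[0]['confidence'],fit(ob[-1:],BU,planar,[.48,.37,1.815],[.005,.005,.05]))
print(fit(ob,BU,planar,[.48,.37,1.815],[.005,.005,.05]))
for c in ('scene','top'): print([ (np.round(r['xy'],1),r['confidence']) for r in finder.landmark_of(c,'bottle_cap')[:1]])
E
python3 up.py u1
```

```text
[0.49775778 0.30723896 0.14720766] [ 3.13913733 -0.87136695  1.81650661] [-0.0174815   0.22481936  1.58758947  0.83307248  1.60776333 -0.3532517 ] [0.10204982 0.5888878  0.24818458]
scene 0.87 (array([0.47657581, 0.36873932, 1.79757539]), np.float64(105.84308074315379), [np.float32(1530.0)])
top 0.82 (array([0.48067421, 0.36994127, 1.74821951]), np.float64(142.84021351269917), [np.float32(1148.0)])
(array([0.48037792, 0.36956474, 1.78709925]), np.float64(255.34713320485594), [np.float32(1530.0), np.float32(1148.0)])
[]
[(array([174.7, 238. ]), 0.79)]
```

The bottle stands upright at about (0.480, 0.3695). I'll retract, set the tool vertical and regrip the cap from above.

Request:
drive_tool(deltas="0.3 0 -0.25 0 0 0 70; 0.5 0 -0.42 0 -0.09 0 70; 0.61 0 -0.51 0 -0.18 0 70; 0.61 0 -0.51 0 -0.27 0 70; 0.61 0 -0.51 0 -0.36 0 70")

```text
time: 17.8
tool_pos: [0.497, 0.3088, 0.2267]
ee_rot: [3.139, -0.301, 1.816]
wrist_force: [-0.4, 0.5, -0.5]
width: 0.0702
finger_force: 0.0
```

Request:
drive_tool(deltas="0 0 0 0 -0.09 0 70; 0 0 0 0 -0.195 0 70; 0 0 0 0 -0.195 0 70; 0 0 0 0 -0.195 0 70; 0 0 0 0 -0.195 0 70")

```text
time: 18.3
tool_pos: [0.4966, 0.3078, 0.2241]
ee_rot: [-3.139, -0.001, 1.815]
wrist_force: [-0.8, 0.0, 0.5]
width: 0.0701
finger_force: 0.0
```

Request:
drive_tool(deltas="0.5 0 0.1 0 0 0 70; 0.64 0 0.4 0 0 0 70; 0.64 0 0.7 0 0 0 70; 0.64 0 0.7 0 0 0 70")

```text
time: 18.7
tool_pos: [0.4793, 0.3675, 0.1492]
ee_rot: [-3.13, 0.003, 1.813]
wrist_force: [-0.7, -0.7, -1.1]
width: 0.07
finger_force: 0.0
```

Request:
drive_tool(deltas="0 0 0.2 0 0 0 70; 0 0 0.4 0 0 0 70; 0 0 0.55 0 0 0 70; 0 0 0.67 0 0 0 70; 0 0 0.67 0 0 0 70")

```text
time: 19.2
tool_pos: [0.481, 0.3692, 0.0867]
ee_rot: [-3.138, 0.001, 1.814]
wrist_force: [0.3, 0.8, -0.7]
width: 0.0704
finger_force: 0.0
```

Request:
drive_tool(deltas="0 0 0 0 0 0 50; 0 0 0 0 0 0 35; 0 0 0 0 0 0 20; 0 0 0 0 0 0 20; 0 0 0 0 0 0 20")

```text
time: 19.7
tool_pos: [0.4816, 0.3707, 0.0888]
ee_rot: [3.141, -0.0, 1.815]
wrist_force: [-0.9, -0.7, -0.8]
width: 0.0336
finger_force: 0.0
```

Request:
drive_tool(deltas="0 0 0 0 0 0 20; 0 0 0 0 0 0 20; 0 0 0 0 0 0 20; 0 0 -0.1 0 0 0 20; 0 0 -0.2 0 0 0 20")

```text
time: 20.2
tool_pos: [0.4806, 0.37, 0.1078]
ee_rot: [-3.139, 0.001, 1.815]
wrist_force: [0.1, 0.2, -3.4]
width: 0.0295
finger_force: 30.0
```

Request:
drive_tool(deltas="0 0 -0.3 0 0 0 20; 0 0 -0.6 0 0 0 20; 0 0 -1 0 0 0 20; 0 0 -1 0 0 0 20")

```text
time: 20.6
tool_pos: [0.4841, 0.3722, 0.2167]
ee_rot: [3.128, -0.004, 1.815]
wrist_force: [0.9, 0.2, -0.8]
width: 0.0294
finger_force: 30.0
```

Request:
drive_tool(deltas="0 0 -0.4 0 0 0 20; 0 0 -0.7 0 0 0 20; 0 0 -0.9 0 0 0 20; 0 0 -0.9 0 0 0 20")

```text
time: 21.0
tool_pos: [0.4823, 0.371, 0.3017]
ee_rot: [3.136, -0.002, 1.815]
wrist_force: [0.5, 0.1, -2.4]
width: 0.0295
finger_force: 30.0
```

Request:
drive_tool(deltas="-0.3 -0.07 0 0 0 0 20; -0.65 -0.16 0 0 0 0 20; -0.94 -0.24 0 0 0 0 20")

```text
time: 21.3
tool_pos: [0.4801, 0.2719, 0.2953]
ee_rot: [-3.137, 0.001, 1.815]
wrist_force: [0.2, -0.3, -3.1]
width: 0.0296
finger_force: 30.0
```

Request:
drive_tool(deltas="-0.3 -0.07 0 0 0 0 20; -0.65 -0.16 0 0 0 0 20; -0.94 -0.24 0 0 0 0 20")

```text
time: 21.6
tool_pos: [0.4794, 0.1746, 0.2956]
ee_rot: [-3.137, 0.001, 1.815]
wrist_force: [-0.9, 0.1, -2.5]
width: 0.0293
finger_force: 30.0
```

Request:
drive_tool(deltas="-0.3 -0.07 0 0 0 0 20; -0.65 -0.16 0 0 0 0 20; -0.94 -0.24 0 0 0 0 20")

```text
time: 21.9
tool_pos: [0.4788, 0.0778, 0.2957]
ee_rot: [-3.138, -0.0, 1.815]
wrist_force: [0.2, -0.8, -2.2]
width: 0.0293
finger_force: 30.0
```

Request:
drive_tool(deltas="-0.3 -0.07 0 0 0 0 20; -0.65 -0.16 0 0 0 0 20; -0.94 -0.24 0 0 0 0 20")

```text
time: 22.2
tool_pos: [0.4783, -0.0191, 0.2957]
ee_rot: [-3.138, -0.001, 1.815]
wrist_force: [0.2, -0.4, -2.6]
width: 0.0294
finger_force: 30.0
```

Request:
drive_tool(deltas="-0.3 -0.07 0 0 0 0 20; -0.65 -0.16 0 0 0 0 20; -0.94 -0.24 0 0 0 0 20")

```text
time: 22.5
tool_pos: [0.4778, -0.116, 0.2956]
ee_rot: [-3.138, -0.002, 1.815]
wrist_force: [-0.1, 0.2, -2.2]
width: 0.0292
finger_force: 30.0
```

Request:
drive_tool(deltas="-0.3 -0.07 0 0 0 0 20; -0.65 -0.16 0 0 0 0 20; -0.94 -0.24 0 0 0 0 20")

```text
time: 22.8
tool_pos: [0.4773, -0.213, 0.2955]
ee_rot: [-3.138, -0.003, 1.814]
wrist_force: [1.1, 0.3, -1.8]
width: 0.0292
finger_force: 30.0
```

Request:
drive_tool(deltas="0 0 0 0 0 -0.08 20; 0 0 0 0 0 -0.16 20; 0 0 0 0 0 -0.24 20; 0 0 0 0 0 -0.32 20; 0 0 0 0 0 -0.4 20")

```text
time: 23.3
tool_pos: [0.4774, -0.2113, 0.2955]
ee_rot: [-3.141, -0.004, 2.448]
wrist_force: [0.0, 1.0, -2.6]
width: 0.0296
finger_force: 30.0
```

Request:
drive_tool(deltas="0 0 0 0 0 -0.08 20; 0 0 0 0 0 -0.16 20; 0 0 0 0 0 -0.24 20; 0 0 0 0 0 -0.32 20; 0 0 0 0 0 -0.375 20")

```text
time: 23.8
tool_pos: [0.4775, -0.2112, 0.2955]
ee_rot: [3.14, -0.004, 3.037]
wrist_force: [0.4, 0.3, -2.5]
width: 0.0294
finger_force: 30.0
```

Request:
drive_tool(deltas="0 0 0 0 0 0 20; 0 0 0 0 0 0 20; 0 0 0 0 0 0 20")

```text
time: 24.1
tool_pos: [0.4779, -0.2114, 0.2974]
ee_rot: [3.141, -0.001, 3.031]
wrist_force: [1.4, -0.2, -2.9]
width: 0.0295
finger_force: 30.0
```

```bash
cat > chk.py <<'E'
from fit import *
import sys
o=robot.get_obs(); tp=np.array(o['tool_pos']); print(tp,o['ee_rot'],o['joint_positions'],o['wrist_force'])
yaw=R.from_euler('xyz',o['ee_rot']).as_euler('xyz')[2]
def U(P): return np.stack([P[:,2]-.027,P[:,1],P[:,0]+.056-.087],1)
BU=[U(P) for P in B]
def mk(x): # x,y, yaw, tilt x, tilt y
    M=(R.from_rotvec([x[3],x[4],0])*R.from_euler('z',x[2])).as_matrix()
    return lambda p: np.array([x[0],x[1],tp[2]])+M@np.array(p)
ob=[]
for c in ('scene','top'):
    s=snapshot(c); save(s,sys.argv[1]+c+'.png'); r=finder.masks_of(c,'bottle_center')
    if r: ob.append((s,r[0]['region'])); print(c,r[0]['confidence'],r[0]['region'].sum())
print(fit(ob,BU,mk,[tp[0],tp[1],yaw,0,0],[.005,.005,.05,.03,.03]))
E
python3 chk.py v1; python3 -c "
import cv2,numpy as np
a=cv2.imread('pics/v1scene.png')[60:260,120:380]; b=cv2.imread('pics/v1top.png')[120:290,300:560]
cv2.imwrite('pics/v1.png',cv2.resize(np.vstack([a,b]),None,fx=1.6,fy=1.6))"
```

```text
[ 0.47794377 -0.21143801  0.29740759] [ 3.14101788e+00 -1.44772606e-03  3.03128639e+00] [-5.24982052e-01  2.75984961e-02  1.25282481e+00 -5.97475578e-05
  1.86272594e+00 -1.98548885e+00] [ 1.41670277 -0.24252143 -2.93239479]
scene 0.94 1523
top 0.63 331
(array([ 0.47808707, -0.20941919,  3.02175556, -0.05750558,  0.01500929]), np.float64(1812.3091897207455), [np.float32(1523.0), np.float32(331.00003)])
```

View pics/v1.png

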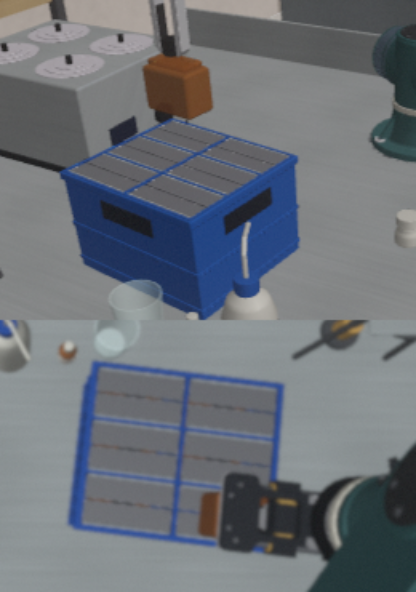

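The bottle hangs upright above cell 0 (scene crop, (178,85)), with its broad side along the crate's y. The top view is blocked by the gripper, so I'll fit from the scene view only.

```bash
sed -i "s/^for c in ('scene','top')/for c in ('scene',)/" chk.py
cat >> chk.py <<'E'
BB=BU[:2]
pl=lambda x: mk([x[0],x[1],x[2],0,0])
print('notilt',fit(ob,BB,pl,[tp[0],tp[1],yaw],[.005,.005,.05]))
ti=lambda x: mk([tp[0],tp[1],yaw,x[0],x[1]])
print('tilt only',fit(ob,BB,ti,[0,0],[.03,.03]))
print('none',fit(ob,BB,pl,[tp[0],tp[1],yaw],[1e-5,1e-5,1e-5]))
E
python3 chk.py v2
```

```text
[ 0.47818207 -0.2115767   0.29834084] [-3.14152695e+00 -3.27932751e-05  3.03209617e+00] [-5.24972283e-01  2.71926005e-02  1.25140139e+00 -7.65950109e-05
  1.86300215e+00 -1.98629419e+00] [-0.46939199  0.18778634 -2.74953859]
scene 0.83 1516
(array([ 0.48004247, -0.21820929,  2.84815787,  0.08065799,  0.05821414]), np.float64(170.393256489622), [np.float32(1516.0)])
notilt (array([ 0.47530324, -0.21541095,  2.86448032]), np.float64(173.65434705997174), [np.float32(1516.0)])
tilt only (array([-0.05830261,  0.08264282]), np.float64(253.49480102316977), [np.float32(1516.0)])
none (array([ 0.47818207, -0.2115767 ,  3.03209617]), np.float64(275.98809742692174), [np.float32(1516.0)])
```

```bash
cat >> chk.py <<'E'
out=[]
for x in ([tp[0],tp[1],yaw],[.4753,-.2154,2.864]):
    im=cv2.resize(cv2.cvtColor(ob[0][0]['img'],cv2.COLOR_RGB2BGR)[60:160,180:280],None,fx=4,fy=4,interpolation=cv2.INTER_CUBIC)
    T=pl(x)
    P=np.array([(proj(ob[0][0],T(p))-[180,60])*4+2 for p in BB[0]])
    for i in range(8):
        for j in range(i):
            if sum(abs(BB[0][i]-BB[0][j])>1e-6)==1: cv2.line(im,tuple(map(int,P[i])),tuple(map(int,P[j])),(0,255,0),1)
    out.append(im)
cv2.imwrite('pics/ov.png',np.hstack(out))
E
python3 chk.py v3
```

```text
[ 0.47821675 -0.21161107  0.29849669] [-3.14140676e+00  2.39171894e-04  3.03225486e+00] [-5.24995973e-01  2.70948738e-02  1.25119448e+00 -7.67446865e-05
  1.86300943e+00 -1.98647660e+00] [-6.17810903e-04 -6.51728507e-01 -3.17387684e+00]
scene 0.82 1622
(array([ 0.4810608 , -0.2125117 ,  2.92822685,  0.05379051,  0.01168392]), np.float64(123.20168973444834), [np.float32(1622.0)])
notilt (array([ 0.47676419, -0.2131713 ,  2.93718442]), np.float64(139.29746994239437), [np.float32(1622.0)])
tilt only (array([-0.00893555,  0.00486328]), np.float64(169.28411811153765), [np.float32(1622.0)])
none (array([ 0.47823064, -0.21161941,  3.03225541]), np.float64(175.16198502101008), [np.float32(1622.0)])
```

View pics/ov.png

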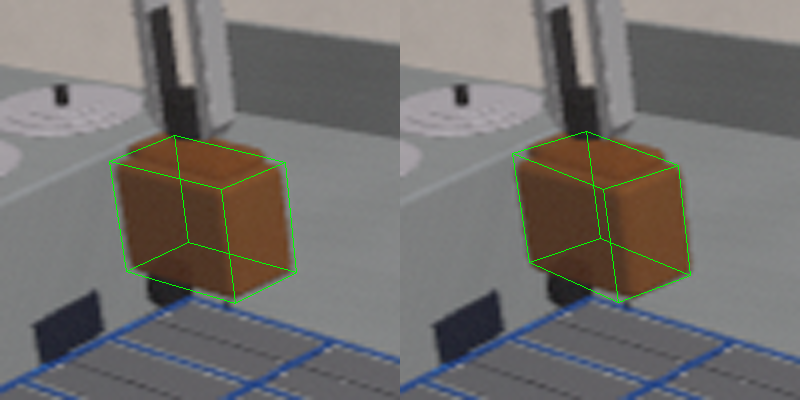

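The left overlay, drawn with the tool's own yaw, matches the near edge at (222,190), so the bottle is upright and aligned. Lowering it slowly.

Request:
drive_tool(deltas="0 0 0.1 0 0 0 20; 0 -0.01 0.2 0 0 0 20; 0 -0.01 0.3 0 0 0 20; 0 -0.01 0.38 0 0 0 20; 0 -0.01 0.4 0 0 0 20")

```text
time: 25.0
tool_pos: [0.4774, -0.2122, 0.2563]
ee_rot: [3.14, -0.003, 3.032]
wrist_force: [-0.0, 0.0, -3.6]
width: 0.0293
finger_force: 30.0
```

Request:
drive_tool(deltas="0 0 0.04 0 0 0 20; 0 0 0.08 0 0 0 20; 0 0 0.12 0 0 0 20; 0 0 0.16 0 0 0 20; 0 0 0.2 0 0 0 20")

```text
time: 25.5
tool_pos: [0.4781, -0.2127, 0.2381]
ee_rot: [-3.141, 0.0, 3.033]
wrist_force: [0.7, 0.5, -2.2]
width: 0.0297
finger_force: 30.0
```

Request:
drive_tool(deltas="0 0 0.04 0 0 0 20; 0 0 0.08 0 0 0 20; 0 0 0.12 0 0 0 20; 0 0 0.15 0 0 0 20; 0 0 0.15 0 0 0 20")

```text
time: 26.0
tool_pos: [0.4776, -0.2124, 0.2223]
ee_rot: [3.141, -0.002, 3.033]
wrist_force: [-0.0, 0.2, -2.6]
width: 0.029
finger_force: 30.0
```

Request:
drive_tool(deltas="0 0 0.05 0 0 0 20; 0 0 0.1 0 0 0 20; 0 0 0.15 0 0 0 20; 0 0 0.2 0 0 0 20; 0 0 0.25 0 0 0 20")

```text
time: 26.5
tool_pos: [0.478, -0.2126, 0.1979]
ee_rot: [3.142, -0.0, 3.033]
wrist_force: [0.1, -0.4, -2.3]
width: 0.0296
finger_force: 30.0
```

Request:
drive_tool(deltas="0 0 0.05 0 0 0 20; 0 0 0.1 0 0 0 20; 0 0 0.15 0 0 0 20; 0 0 0.2 0 0 0 20; 0 0 0.25 0 0 0 20")

```text
time: 27.0
tool_pos: [0.4781, -0.2126, 0.173]
ee_rot: [-3.141, 0.0, 3.033]
wrist_force: [0.2, 0.4, -2.3]
width: 0.0297
finger_force: 30.0
```

Request:
drive_tool(deltas="0 0 0.05 0 0 0 20; 0 0 0.1 0 0 0 20; 0 0 0.15 0 0 0 20; 0 0 0.2 0 0 0 20; 0 0 0.25 0 0 0 20")

```text
time: 27.5
tool_pos: [0.4781, -0.2126, 0.148]
ee_rot: [-3.141, -0.0, 3.033]
wrist_force: [-0.8, -0.3, -1.5]
width: 0.0292
finger_force: 30.0
```

Request:
drive_tool(deltas="0 0 0.05 0 0 0 20; 0 0 0.1 0 0 0 20; 0 0 0.15 0 0 0 20; 0 0 0.2 0 0 0 20; 0 0 0.26 0 0 0 20")

```text
time: 28.0
tool_pos: [0.4782, -0.2127, 0.1221]
ee_rot: [-3.141, 0.0, 3.032]
wrist_force: [-0.1, 0.6, -2.3]
width: 0.0298
finger_force: 30.0
```

Request:
drive_tool(deltas="0 0 0.02 0 0 0 20; 0 0 0.04 0 0 0 20; 0 0 0.06 0 0 0 20; 0 0 0.07 0 0 0 20; 0 0 0.07 0 0 0 20")

```text
time: 28.5
tool_pos: [0.4781, -0.2126, 0.1154]
ee_rot: [-3.141, 0.0, 3.033]
wrist_force: [0.6, 0.3, -2.1]
width: 0.0295
finger_force: 30.3
```

Request:
drive_tool(deltas="0 0 0.01 0 0 0 20; 0 0 0.02 0 0 0 20; 0 0 0.02 0 0 0 20")

```text
time: 28.8
tool_pos: [0.478, -0.2126, 0.1133]
ee_rot: [-3.141, -0.0, 3.032]
wrist_force: [0.2, 0.1, -2.9]
width: 0.0296
finger_force: 30.6
```

Request:
drive_tool(deltas="0 0 0.01 0 0 0 20; 0 0 0.02 0 0 0 20; 0 0 0.02 0 0 0 20")

```text
time: 29.1
tool_pos: [0.4783, -0.2126, 0.1118]
ee_rot: [-3.141, 0.001, 3.033]
wrist_force: [0.1, 0.9, -0.5]
width: 0.0293
finger_force: 30.9
```

Request:
drive_tool(deltas="0 0 0.01 0 0 0 20; 0 0 0.015 0 0 0 20; 0 0 0.015 0 0 0 20")

```text
time: 29.4
tool_pos: [0.4784, -0.2126, 0.1107]
ee_rot: [-3.141, 0.001, 3.033]
wrist_force: [-1.4, 1.1, 2.8]
width: 0.0292
finger_force: 30.5
```

It is standing on the cushioned floor, about 5 N contact. Release and withdraw.

Request:
drive_tool(deltas="0 0 0 0 0 0 25; 0 0 0 0 0 0 30; 0 0 0 0 0 0 36; 0 0 0 0 0 0 42; 0 0 0 0 0 0 48")

```text
time: 29.9
tool_pos: [0.4778, -0.2126, 0.1094]
ee_rot: [3.142, -0.001, 3.032]
wrist_force: [-0.5, -0.3, -0.3]
width: 0.0462
finger_force: 0.7
```

Request:
drive_tool(deltas="0 0 0 0 0 0 48; 0 0 0 0 0 0 48; 0 0 -0.05 0 0 0 48; 0 0 -0.1 0 0 0 48; 0 0 -0.15 0 0 0 48")

```text
time: 30.4
tool_pos: [0.4779, -0.2125, 0.1252]
ee_rot: [3.142, -0.001, 3.033]
wrist_force: [-0.6, 0.1, -1.1]
width: 0.0483
finger_force: 1.5
```

Request:
drive_tool(deltas="0 0 -0.08 0 0 0 48; 0 0 -0.16 0 0 0 48; 0 0 -0.24 0 0 0 48; 0 0 -0.32 0 0 0 48; 0 0 -0.4 0 0 0 48")

```text
time: 30.9
tool_pos: [0.4787, -0.2128, 0.1664]
ee_rot: [-3.141, 0.002, 3.033]
wrist_force: [-0.4, 0.2, -0.4]
width: 0.0481
finger_force: 0.1
```

Request:
drive_tool(deltas="0 0 -0.15 0 0 0 48; 0 0 -0.3 0 0 0 48; 0 0 -0.6 0 0 0 48; 0 0 -0.9 0 0 0 48; 0 0 -1 0 0 0 48")

```text
time: 31.4
tool_pos: [0.4793, -0.2133, 0.2698]
ee_rot: [-3.139, 0.007, 3.033]
wrist_force: [-0.0, -0.0, 0.2]
width: 0.048
finger_force: 0.0
```

Request:
drive_tool(deltas="0.3 0 0 0 0 0 48; 0.6 0 0 0 0 0 48; 1 0 0 0 0 0 48; 1 0 0 0 0 0 48")

```text
time: 31.8
tool_pos: [0.3757, -0.201, 0.2652]
ee_rot: [-3.141, -0.001, 3.031]
wrist_force: [0.8, -0.5, 0.7]
width: 0.0478
finger_force: 0.0
```

Run:
```python
from h import *
s=snapshot('scene');t=snapshot('top')
print(robot.get_obs()['wrist_force'])
a=s['img'][100:350,120:440]; b=t['img'][100:300,180:500]
cv2.imwrite('pics/end.png',cv2.cvtColor(cv2.resize(np.vstack([a,b]),None,fx=1.3,fy=1.3),cv2.COLOR_RGB2BGR))
```

```text
[ 1.23282474  0.49107972 -0.07290947]
```

View pics/end.png

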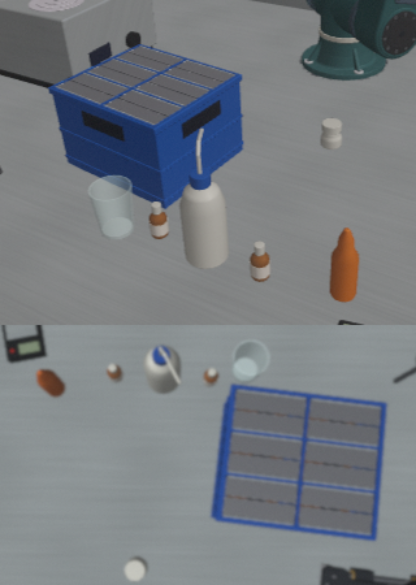

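The bottle is out of sight in cell 0, all flaps are shut, the bystanders are where they were and the gripper is clear.

```bash
python3 -c "
from bench import robot; print(robot.close_job())"
```

```text
the job is handed in; nothing more can be done
None
```

The amber bottle was stood upright and lowered through the flaps of the free cell (cell 0) until it rested on the floor, then let go. The bystanders are unmoved in the final pictures; the job is handed in, but no verdict came back.

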